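# Switch off the dessert warming tray and swing it home

## Task

Shut down the long dessert warming tray: first flip all four of its levers over to off by dragging along the row towards the tray's round nose. Stand whichever of the small things (cup stack, small ring cutter or timer) is in the way upright on the worktop clear of the tray's path, then push the tray near its free end, turning it about the nose that stays in its shoe, until its long back edge lies flush along the guide rail. Do not lift the tray or let it touch the thing in the way, keep its two filled cups standing on it, and leave the other things where they are.

Things in the scene. Friction and masses are not known exactly. Their poses are not given: they have to be found in the camera images.
- dock: fixed bare aluminium guide rail, 30 mm high, with a U-shaped shoe at one end. Origin on the worktop at the pivot centre inside the shoe; x runs along the rail away from the shoe, y across to the rail (away from the robot), z up. The rail's front face is y = 62 mm, x = 55 to 340; it is 18 mm thick. The shoe blocks reach from x = -45, y = -44
- shoe (a point): the pivot centre, same point as the dock's origin. The shoe holds the tray's nose with 2.5 mm play: behind (y = 24.5 mm), at the end (x = -24.5) and in front (y = -24.5, up to x = 2); it is open along the dock's +x. World x 0.45 to 0.70, y -0.33 to 0.33 holds nothing but the things listed here
- tray: loose stainless warming tray, 0.7 to 1.1 kg. Origin on its underside at the centre of its round nose (radius 22 mm); x runs to its free end, y to its back edge, z up. Slab x = 50 to 320, y = -60 to 60, 22 mm high, on a 24 mm wide neck; a rim round the cup deck (y = -10 to 60) reaches 28 mm. Starts turned 0.38 to 0.62 rad clockwise from home, free end nearer the robot; home is x parallel to the dock's x
- tray_end_back (a point): the tray's back edge at the free end, tray frame (320, 60, 11) mm
- tray_near_back (a point): the tray's back edge at the nose end, tray frame (50, 60, 11) mm
- lever_0 (a joint): flip lever, number 0 of 0 to 3 counted from the nose; hinge at tray (95, -42, 26) mm. A 6 mm rod; ball end of radius 4 mm centred 26 mm from the hinge. 0 = on, leaning 0.35 rad to the free end; 1.45 rad = off, leaning 1.1 rad to the nose. Its top is 54 mm above the worktop at on, 56 upright, 42 at off. Swings loosely (0.1 N) along the tray and falls by itself past upright
- lever_1 (a joint): flip lever, number 1 of 0 to 3 counted from the nose; hinge at tray (150, -42, 26) mm. A 6 mm rod; ball end of radius 4 mm centred 26 mm from the hinge. 0 = on, leaning 0.35 rad to the free end; 1.45 rad = off, leaning 1.1 rad to the nose. Its top is 54 mm above the worktop at on, 56 upright, 42 at off. Swings loosely (0.1 N) along the tray and falls by itself past upright
- lever_2 (a joint): flip lever, number 2 of 0 to 3 counted from the nose; hinge at tray (205, -42, 26) mm. A 6 mm rod; ball end of radius 4 mm centred 26 mm from the hinge. 0 = on, leaning 0.35 rad to the free end; 1.45 rad = off, leaning 1.1 rad to the nose. Its top is 54 mm above the worktop at on, 56 upright, 42 at off. Swings loosely (0.1 N) along the tray and falls by itself past upright
- lever_3 (a joint): flip lever, number 3 of 0 to 3 counted from the nose; hinge at tray (260, -42, 26) mm. A 6 mm rod; ball end of radius 4 mm centred 26 mm from the hinge. 0 = on, leaning 0.35 rad to the free end; 1.45 rad = off, leaning 1.1 rad to the nose. Its top is 54 mm above the worktop at on, 56 upright, 42 at off. Swings loosely (0.1 N) along the tray and falls by itself past upright
- cup_a: filled paper dessert cup standing on the tray's deck nearer the nose, 59 mm across, 44 mm high; origin at the centre of its base, z up
- cup_b: filled paper dessert cup standing on the tray's deck nearer the free end, 59 mm across, 45 mm high; origin at the centre of its base, z up
- cup_sleeve: upright stack of empty paper cups, 60 mm across, 86 mm high, 60 g; origin at the centre of its base, z up. It, the small ring cutter and the timer change places: one stands between tray and rail, one beyond the free end, one in front of the tray
- ring_cutter_1: small steel ring cutter, 55 mm across, 31 mm high, 40 g, grasped across the outside; origin at the centre of its base, z up
- kitchen_timer: round white kitchen timer, 68 mm across and 43 mm high, with a grip bar on top from 42 to 57 mm height, 34 mm along its x and 42 mm along its y, 140 g; origin at the centre of its base, z up
- ring_cutter_0: big steel ring cutter, 71 mm across, 36 mm high, in front of the shoe; origin at the centre of its base; a bystander
- flour_shaker: steel flour shaker, 69 mm across, 106 mm high, in front of and beyond the tray's free end; origin at the centre of its base; a bystander
- squeeze_bottle: squeeze bottle with pointed nozzle, 59 mm across, 172 mm high, beside the shoe; origin at the centre of its base; a bystander
Mind the look-alikes: they are no part of the job. What is shaped like the kitchen_timer but red is not meant.

How it is judged:
On the way, in this order (a step that is already met when the one before it is completed fails the run):
1. all four levers are flipped to off (value of joint each of lever_0, lever_1, lever_2, lever_3 above 1.2 rad), for 0.2 s.
2. the tray is swung home along the rail (y of tray_end_back in the frame of dock above 0.055 m and y of tray_near_back in the frame of dock above 0.053 m and horizontal distance between tray and dock below 0.01 m), for 0.2 s.
At the end, for the whole second after the job is handed in: Levers off (over 1.2 rad); tray at rest on the worktop, nose within 10 mm of the shoe centre, back edge within 7 mm of the rail at the free end and 9 mm at the nose end; both filled cups upright on its deck; cup stack, small ring cutter and timer upright and still on the worktop (all of step 1 and all of step 2 and height (world z) of each of tray, cup_sleeve, ring_cutter_1, kitchen_timer below 0.008 m and linear speed of each of tray, cup_sleeve, ring_cutter_1, kitchen_timer below 0.02 m/s and angle between each of cup_a, cup_b, cup_sleeve, ring_cutter_1, kitchen_timer's own z axis and vertical below 0.15 rad and z of cup_a in the frame of tray between 0.015 and 0.032 m and y of cup_a in the frame of tray between 0 and 0.06 m and z of cup_b in the frame of tray between 0.015 and 0.032 m and y of cup_b in the frame of tray between 0 and 0.06 m and height (world z) of each of cup_sleeve, ring_cutter_1, kitchen_timer above -0.008 m); the robot touches nothing.
It fails at once if the tray touches the cup stack, the small ring cutter or the timer (contact force between tray and cup_sleeve above 0.5 N or contact force between tray and ring_cutter_1 above 0.5 N or contact force between tray and kitchen_timer above 0.5 N).
It fails at once if the tray is lifted off the worktop (height (world z) of tray above 0.015 m).
It fails at once if the tray's nose comes out of the shoe (horizontal distance between tray and dock above 0.02 m).
It fails at once if a filled cup is tipped over (angle between any of cup_a, cup_b's own z axis and vertical above 0.5 rad).
It fails at once if a bystander (big ring cutter, flour shaker, squeeze bottle) is shifted by more than 30 mm or knocked over (distance of any of ring_cutter_0, flour_shaker, squeeze_bottle from where it was at the start of the episode above 0.03 m or angle between any of ring_cutter_0, flour_shaker, squeeze_bottle's own z axis and vertical above 0.4 rad).
It also fails if it takes over 67 s, if anything falls off the work surface, if the arm or the gripper's body presses on something with over 40 N, if the wrist force passes 120 N, or if a joint passes its speed limit or range.

## Robot

A 6-joint arm with a two-finger parallel gripper is mounted at the origin on a cart in front of the work surface, level with it; the furniture and walls round the work are solid. World frame = base frame: x ahead of the robot, y to its left, z up, the work surface at z = 0. Lengths are in m, angles in rad, forces in N, time in s.
With the tool pointing down it reaches from about 0.35 to 0.975 m from the base axis. Payload 4.9 kg.
Tool frame: the origin (TCP) lies at the very end of the fingers, on their centre line; the grasp point (between the pads) lies 19 mm behind it; z points along the fingers, y is the direction in which the jaws open and shut (so a half turn about z gives the same grasp; the last joint's range is limited). The gripper opens to 85 mm and grips with 20 to 120 N. Pads are 22 mm wide; open, the fingers measure 114 mm over their backs; the gripper's body (76 mm by 85 mm) begins 54 mm behind the grasp point. The pads swing forward as they close: fully open they stand 13 mm farther back than shut.
Start: joints at [1.092, 0.053, 1.613, -0, 1.476, -0.119], TCP at [0.22, 0.585, 0.231] pointing down, gripper open.
Joint ranges: [-3.01, 3.01], [-1.01, 2.22], [0.06, 2.58], [-1.02, 4.17], [0.09, 2.62], [-3.14, 3.14]. Speed limits (rad/s): [2.57, 2.57, 3.14, 3.14, 3.14, 3.14].

## Interface

Orientations are given as a rotation vector (axis times angle).
In Python, from station import sensors, optics, ticket gives the robot as it stands.
- The arm moves only by the tool move_arm, never from a script. Its argument "plan" is text: rows parted by semicolons, each of 5 numbers parted by spaces: the shift along the tool's x, y, z in m, then the turn about the tool's z in rad, then the closure in counts, from 0 (fully open) to 255 (shut). In form: dx dy dz turn grip; .... A call has 1 to 12 rows; each row is the pose to reach, as a shift and turn from the pose measured when the call began, along the tool's axes at that moment; what a row does not reach only later rows make up. A row lasts 1/8 s, in which the tool goes at most 62.5 mm and 10.7 degrees, less where a joint would pass 70% of its speed; a pose out of reach is approached as far as the arm can. A call with a gripper value outside its range is refused whole. The fingers move at their own pace and stop on an object; "force" is the grip in N (left out, the last holds). Time passes only in rows, so rows that repeat a pose let the fingers close. It gives the time, the measured TCP pose, the force and the opening at its end, in the units of the state.
- sensors.get_obs(): the state, without advancing time (a new reading comes with each control period).
- optics.get_image(name): name is "scene" or "side" or "wrist"; returns (picture, depth): 420x560x3 uint8, blue, green, red; 420x560 float32, m along the optical axis (not along the pixel's ray), 0 where there is no reading.
- optics.camera_model(name): a dict with "K" (3x3 intrinsics, pixels), "extrinsics" (4x4, takes a point from camera to world coordinates); the wrist camera has in their place "mount" (4x4, takes a point from camera to tool coordinates, whose origin is the TCP and whose axes are the flange's). Camera axes: x right, y down, z forward; pixel columns grow to the right and rows downward; lengths in m; the calibration is good to about 2 mm. A picture is of the moment at which its call begins: read the wrist's pose just before it. camera_model takes no time and is no camera call.
- ticket.finish_job(): hands the job in, once; it reports no verdict.
The state is a dict: "t": time; "q": joint angles; "dq": joint speeds; "effort": joint torques, N m; "tool_pos": TCP position; "tool_rot": TCP orientation; "contact_force": force on the tool from outside, world axes, zero at the start; "wrist_torque": the same for the moment, N m; "opening": finger opening in m.
Only numpy, scipy, OpenCV 4.12 (cv2) and the standard library are available. Lean on these libraries where they do the work, as an engineer would, in place of code of your own. Each camera call takes 0.05 s, during which the arm holds its last target. There are 200 camera calls.

## Working session

There is one attempt and no reset: what is moved stays moved. The work goes in short steps, Python scripts to look and compute and a tool call to move; the robot and the scene stay as the last step left them, time stands still between calls to the robot, and variables do not carry over. Pictures are saved under pics/ and viewed, about 8 in all and at most 12, crops included, and the job is handed in when it is done.

Besides the shell and the picture viewer there is one more tool, called after ">>>" as name(argument=value, ...) on one line, values as JSON. move_arm: Moves the arm, as the interface text tells. Its arguments: {"type":"object","properties":{"plan":{"type":"string"},"force":{"type":"number"}},"required":["plan"]}

```bash
ls; mkdir -p pics
cat > h.py <<'E'
import numpy as np, cv2
from station import sensors, optics, ticket
from scipy.spatial.transform import Rotation as R
def cam(n):
    m=optics.camera_model(n); K=np.array(m["K"])
    if n=="wrist":
        o=sensors.get_obs(); T=np.eye(4); T[:3,:3]=R.from_rotvec(o["tool_rot"]).as_matrix(); T[:3,3]=o["tool_pos"]
        return K,T@np.array(m["mount"])
    return K,np.array(m["extrinsics"])
def ray(K,E,u,v,z):
    d=E[:3,:3]@np.linalg.solve(K,[u,v,1.]); o=E[:3,3]; return (o+d*(z-o[2])/d[2])[:2]
def cloud(K,E,dep):
    v,u=np.mgrid[:dep.shape[0],:dep.shape[1]]
    p=np.stack([(u-K[0,2])/K[0,0]*dep,(v-K[1,2])/K[1,1]*dep,dep],-1)
    return p@E[:3,:3].T+E[:3,3]
def proj(K,E,P):
    P=np.atleast_2d(P); c=(P-E[:3,3])@E[:3,:3]; p=c@K.T; return p[:,:2]/p[:,2:]
def snap(n):
    K,E=cam(n); im,d=optics.get_image(n); np.savez('pics/%s.npz'%n,K=K,E=E,im=im,d=d); return K,E,im,d
def load(n):
    z=np.load('pics/%s.npz'%n); return z['K'],z['E'],z['im'],z['d']
E
python3 - <<'E'
from h import *
for n in("scene","side"):
    K,E,im,d=snap(n); cv2.imwrite(f'pics/{n}0.png',im); print(n,E.round(3),K.round(1)); 
o=sensors.get_obs(); print(o['tool_pos'],o['tool_rot'],o['t'],o['opening'])
print(np.array(optics.camera_model("wrist")["mount"]).round(3))
E
```

```text
pics
scene [[ 0.693 -0.471  0.546 -0.078]
 [-0.721 -0.452  0.526 -0.532]
 [-0.001 -0.757 -0.653  0.795]
 [ 0.     0.     0.     1.   ]] [[467.7   0.  272.7]
 [  0.  467.7 208.1]
 [  0.    0.    1. ]]
side [[ 0.977 -0.119  0.179  0.377]
 [-0.215 -0.541  0.813 -0.716]
 [ 0.    -0.833 -0.554  0.575]
 [ 0.     0.     0.     1.   ]] [[378.9   0.  276.7]
 [  0.  378.9 214.3]
 [  0.    0.    1. ]]
[0.21978819 0.58446341 0.23016712] [-5.62007077e-01 -3.09035980e+00  2.85140354e-03] 0.1 0.08543930240505472
[[ 0.    -0.958 -0.286  0.073]
 [ 1.    -0.     0.001  0.001]
 [-0.001 -0.286  0.958 -0.142]
 [ 0.     0.     0.     1.   ]]
```

View pics/scene0.png

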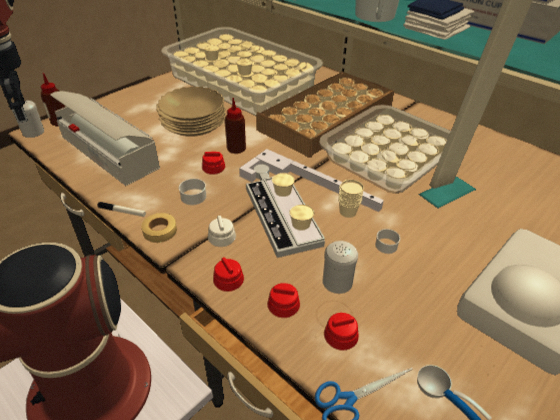

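View pics/side0.png

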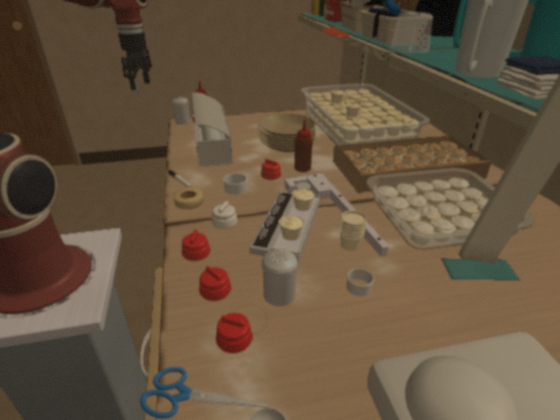

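The obstacle is the cup stack (scene ~(350,198)), standing between the tray and the rail. The small ring cutter is beyond the free end at (387,241). The white timer is in front at (221,231), and the shoe is at about (262,168).

Run:
```python
from h import *
for n,pts in (("scene",dict(shoe=(262,172),railend=(378,200),railstart=(322,180),sleeve=(350,186),ring=(387,236),timer=(221,228),shaker=(341,250),trayFarR=(322,243),trayFarL=(275,250),bottle=(235,130),cupa=(284,178),cupb=(301,211),nearL=(247,184))),("side",dict(sleeve=(352,218),ring=(360,275),timer=(225,212),cupa=(304,195),cupb=(291,223),railend=(380,243),shaker=(280,260)))):
    K,E,im,d=load(n); c=cloud(K,E,d)
    for k,(u,v) in pts.items(): print(n,k,c[v,u].round(3))
```

```text
scene shoe [0.657 0.216 0.024]
scene railend [ 0.773 -0.087  0.028]
scene railstart [0.745 0.074 0.023]
scene sleeve [ 0.716 -0.035  0.078]
scene ring [ 0.696 -0.169  0.009]
scene timer [0.41  0.104 0.052]
scene shaker [ 0.5   -0.169  0.106]
scene trayFarR [ 0.564 -0.075  0.015]
scene trayFarL [ 0.47  -0.012  0.016]
scene bottle [0.688 0.356 0.086]
scene cupa [0.641 0.12  0.062]
scene cupb [ 0.57  -0.001  0.067]
scene nearL [0.591 0.208 0.023]
side sleeve [ 0.708 -0.036  0.076]
side ring [ 0.686 -0.158  0.011]
side timer [0.423 0.107 0.041]
side cupa [0.634 0.112 0.062]
side cupb [ 0.567 -0.011  0.066]
side railend [ 0.764 -0.085  0.03 ]
side shaker [ 0.502 -0.18   0.105]
```

>>> move_arm(plan="-0.496 -0.385 -0.22 -0.53 255;-0.496 -0.385 -0.22 -0.53 255;-0.496 -0.385 -0.22 -0.53 255;-0.496 -0.385 -0.22 -0.53 255;-0.496 -0.385 -0.22 -0.53 255;-0.496 -0.385 -0.22 -0.53 255;-0.496 -0.385 -0.22 -0.53 255;-0.496 -0.385 -0.22 -0.53 255;-0.496 -0.385 -0.22 -0.53 255;-0.496 -0.385 -0.22 -0.53 255;-0.496 -0.385 -0.22 -0.53 255;-0.496 -0.385 -0.22 -0.53 255")

```text
t: 1.6
tool_pos: [0.5497, 0.0477, 0.4508]
tool_rot: [0.261, -3.13, 0.003]
contact_force: [0.6, 0.3, 0.6]
opening: -0.0
```

Run:
```python
from h import *
K,E,im,d=snap("wrist"); cv2.imwrite('pics/w0.png',im); o=sensors.get_obs(); print(o['t'],o['tool_pos'],o['tool_rot'],E[:3,3],o['contact_force'])
```

```text
1.65 [0.54895981 0.0490274  0.45028516] [ 2.63657925e-01 -3.12847203e+00  1.71604931e-03] [0.47775439 0.03698121 0.59341066] [ 0.95491535 -0.00336182 -0.70854677]
```

View pics/w0.png

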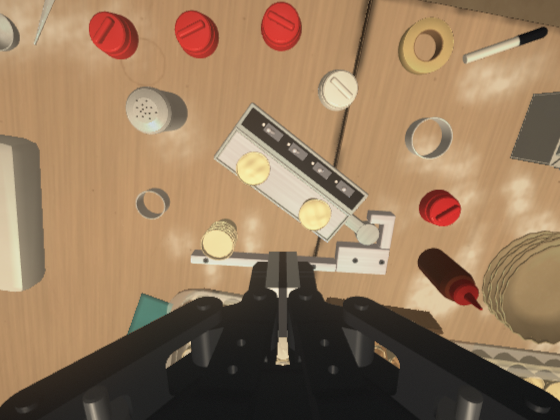

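The wrist view shows the tray corners at (253,103), (216,157), (368,195) and (326,240), with the nose at (368,234). The rail's front edge runs from (192,251) to (335,260), and the stack's mouth is at (219,243).

Run:
```python
from h import *
K,E,im,d=load("wrist"); r=lambda u,v,z: ray(K,E,u,v,z)
g=dict(fF=(253,103,.022),bF=(216,157,.028),fN=(368,195,.022),bN=(327,241,.028),nose=(368,234,.022),rail0=(193,251,.03),rail1=(335,260,.03),slv=(219,243,.086),ring=(151,205,.031),timer=(339,88,.05),shk=(149,108,.106),cupb=(254,167,.067),cupa=(315,213,.066))
P={k:r(*v) for k,v in g.items()}
for k in P: print(k,P[k].round(4))
ang=lambda a:np.arctan2(a[1],a[0])
print('tray yaw',ang(P['fF']-P['fN']),ang(P['bF']-P['bN']),'dock yaw',ang(P['rail0']-P['rail1']), 'len',np.linalg.norm(P['fF']-P['fN']),np.linalg.norm(P['rail0']-P['rail1']))
th=ang(P['fF']-P['fN']+P['bF']-P['bN']); ex=np.array([np.cos(th),np.sin(th)]); ey=np.array([-ex[1],ex[0]])
loc=dict(fF=(.32,-.06),bF=(.32,.06),fN=(.05,-.06),bN=(.05,.06),nose=(0,0))
o=[P[k]-a*ex-b*ey for k,(a,b) in loc.items()]; print(np.round(o,4)); o=np.mean(o,0)
c=cloud(K,E,d)
lv=[o+x*ex-.042*ey for x in(.095,.15,.205,.26)]
print('tray o',o,th,'levers',np.round(lv,4),'proj',proj(K,E,[[*p,.026] for p in lv]).round())
m=(abs(c[...,0]-.715)<.06)&(abs(c[...,1]+.036)<.06)&(c[...,2]>.07); q=c[m]; print('slv top ext',m.sum(),q.min(0),q.max(0))
big=cv2.resize(im[90:280,130:410],None,fx=2.8,fy=2.8,interpolation=cv2.INTER_CUBIC); cv2.imwrite('pics/w0c.png',big)
```

```text
fF [ 0.4652 -0.0166]
bF [ 0.5663 -0.0682]
fN [0.5903 0.2167]
bN [0.6906 0.1592]
nose [0.6655 0.2354]
rail0 [ 0.7532 -0.0924]
rail1 [0.7262 0.1823]
slv [ 0.7034 -0.0365]
ring [ 0.6735 -0.1766]
timer [0.4203 0.1192]
shk [ 0.4992 -0.1583]
cupb [0.5662 0.0034]
cupa [0.6284 0.1195]
tray yaw -2.0629530890711845 -2.0711954667707984 dock yaw -1.4729254215695209 len 0.264728900726839 0.2759859766812822
[[0.6703 0.2362]
 [0.6659 0.2418]
 [0.6668 0.2321]
 [0.6616 0.2317]
 [0.6655 0.2354]]
tray o [0.66602912 0.23542808] -2.0670301218499407 levers [[0.5839 0.1719]
 [0.5577 0.1235]
 [0.5315 0.0752]
 [0.5053 0.0268]] proj [[346. 188.]
 [323. 170.]
 [299. 151.]
 [274. 131.]]
slv top ext 898 [ 0.67827272 -0.06901001  0.07018144] [ 0.73492382 -0.01054607  0.087334  ]
```

View pics/w0c.png

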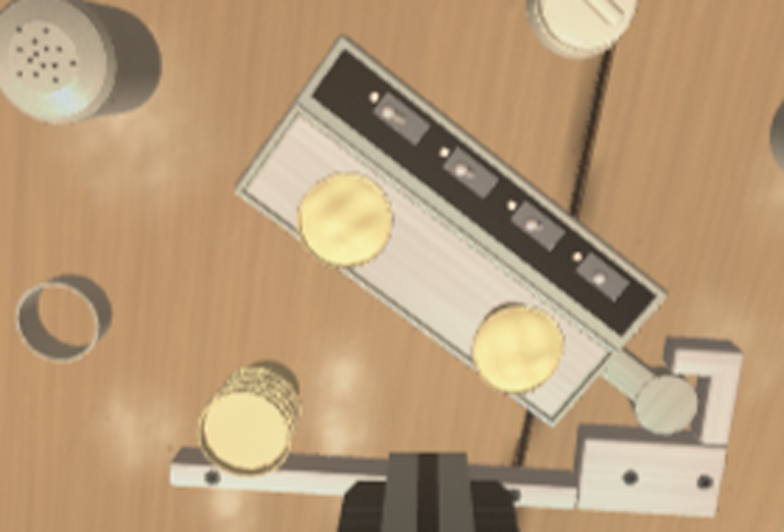

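```bash
cat >> h.py <<'E'
TO=np.array([.666,.2355]); TH=-2.067; DH=-1.475
def fr(x,y,th,o=TO): return o+np.array([x*np.cos(th)-y*np.sin(th),x*np.sin(th)+y*np.cos(th)])
def rel(*w):
    o=sensors.get_obs(); return (np.array(w)-o["tool_pos"])@R.from_rotvec(o["tool_rot"]).as_matrix()
E
python3 - <<'E'
from h import *
for x,z in((.305,.12),(.305,.046),(.195,.046),(.083,.046),(.083,.12)): print(x,z,fr(x,-.042,TH).round(4),rel(*fr(x,-.042,TH),z).round(4))
E
```

```text
0.305 0.12 [ 0.4839 -0.0127] [ 0.0738 -0.0497  0.3305]
0.305 0.046 [ 0.4839 -0.0127] [ 0.0737 -0.0496  0.4045]
0.195 0.046 [0.5362 0.084 ] [0.0058 0.037  0.4043]
0.083 0.046 [0.5895 0.1825] [-0.0632  0.1252  0.404 ]
0.083 0.12 [0.5895 0.1825] [-0.0631  0.1251  0.33  ]
```

>>> move_arm(plan="0.0737 -0.0496 0.33 0 255;0.0737 -0.0496 0.33 0 255;0.0737 -0.0496 0.33 0 255;0.0737 -0.0496 0.33 0 255;0.0737 -0.0496 0.33 0 255;0.0737 -0.0496 0.33 0 255;0.0737 -0.0496 0.37 0 255;0.0737 -0.0496 0.39 0 255;0.0737 -0.0496 0.4045 0 255;0.0737 -0.0496 0.4045 0 255;0.0737 -0.0496 0.4045 0 255")

```text
t: 3.02
tool_pos: [0.4846, -0.0125, 0.047]
tool_rot: [0.265, -3.13, 0.002]
contact_force: [0.3, 0.4, 0.8]
opening: 0.0001
```

Run:
```python
from h import *
K,E,im,d=snap("side"); cv2.imwrite('pics/s1.png',cv2.resize(im[150:290,200:400],None,fx=4,fy=4,interpolation=cv2.INTER_CUBIC))
o=sensors.get_obs(); print(o['t'],o['tool_pos'])
for x in(.25,.194,.139,.083): print(x,rel(*fr(x,-.042,TH),.046).round(4))
```

```text
3.075 [ 0.4848305  -0.0126799   0.04726953]
0.25 [-0.033   0.0434  0.0012]
0.194 [-0.0675  0.0875  0.0011]
0.139 [-0.1014  0.1308  0.0011]
0.083 [-0.136   0.1749  0.001 ]
```

View pics/s1.png

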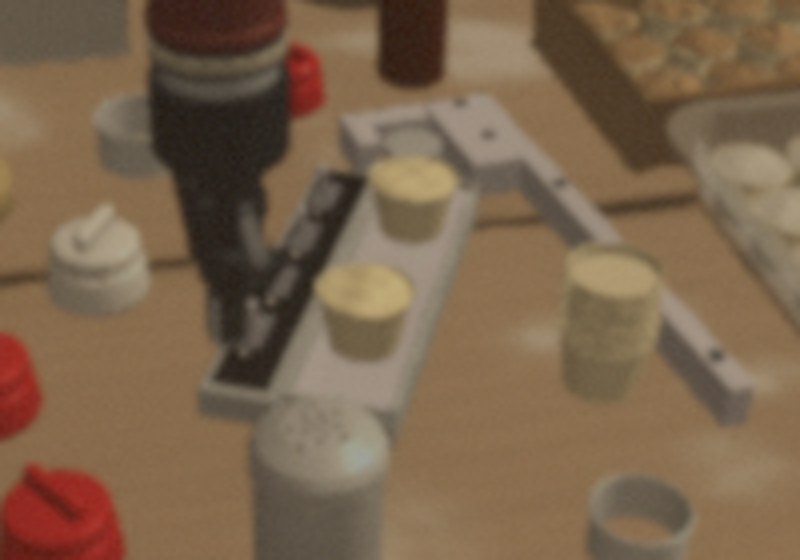

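The closed fingertips are over the lever row, on the free-end side of lever 3 (crop ~(235,330)). Next is the drag.

>>> move_arm(plan="-0.008 0.0105 0.001 0 255;-0.016 0.021 0.001 0 255;-0.025 0.032 0.001 0 255;-0.033 0.0434 0.001 0 255;-0.042 0.0545 0.001 0 255;-0.0505 0.0655 0.001 0 255;-0.059 0.0765 0.001 0 255;-0.0675 0.0875 0.001 0 255;-0.076 0.0985 0.001 0 255;-0.0845 0.109 0.001 0 255;-0.093 0.12 0.001 0 255;-0.1014 0.1308 0.001 0 255")

```text
t: 4.58
tool_pos: [0.5633, 0.1341, 0.0461]
tool_rot: [-0.264, 3.13, -0.003]
contact_force: [0.8, 0.1, -0.3]
opening: 0.0004
```

>>> move_arm(plan="-0.009 0.011 0 0 255;-0.017 0.022 0 0 255;-0.026 0.033 0 0 255;-0.0345 0.044 0 0 255;-0.037 0.047 0 0 255;-0.037 0.047 0 0 255;-0.037 0.047 -0.05 0 255;-0.037 0.047 -0.11 0 0;0.04 0.047 -0.17 0 0;0.1 0.0 -0.22 0 0;0.11 -0.05 -0.25 0 0;0.11 -0.05 -0.25 0 0")

```text
t: 6.08
tool_pos: [0.462, 0.0654, 0.2979]
tool_rot: [-0.264, 3.128, -0.004]
contact_force: [0.7, -0.6, -0.0]
opening: 0.0854
```

Run:
```python
from h import *
K,E,im,d=snap("wrist"); o=sensors.get_obs(); print(o['t'],o['tool_pos'],o['tool_rot'],o['opening'])
cv2.imwrite('pics/w1.png',im)
```

```text
6.125 [0.46236954 0.06248096 0.30242596] [-0.25853423  3.1234364  -0.00902257] 0.0852586901664919
```

View pics/w1.png

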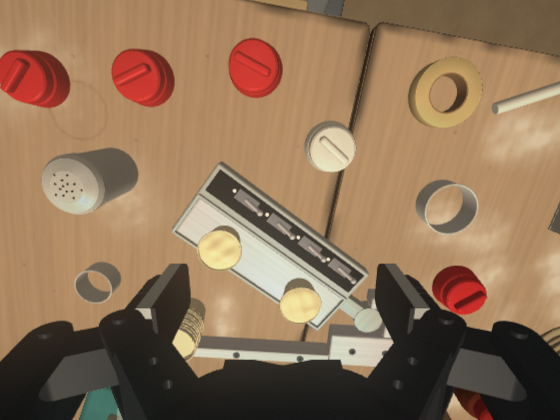

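Run:
```python
from h import *
K,E,im,d=load("wrist"); cv2.imwrite('pics/w1c.png',cv2.resize(im[150:350,160:400],None,fx=3.2,fy=3.0,interpolation=cv2.INTER_CUBIC))
c=cloud(K,E,d); m=(abs(c[...,0]-.705)<.05)&(abs(c[...,1]+.038)<.05)&(c[...,2]>.075)&(c[...,2]<.1); print(m.sum(),c[m].min(0),c[m].max(0))
for z in(.2,.13,.045): print(rel(.705,-.038,z).round(4))
o=sensors.get_obs();M=R.from_rotvec(o['tool_rot']).as_matrix();print(np.arctan2(M[1,1],M[0,1]),DH+np.pi,o['tool_pos'])
```

```text
574 [ 0.67868791 -0.04524907  0.07503175] [ 0.73094264 -0.01077392  0.08628507]
[-0.2221 -0.1383  0.1049]
[-0.2216 -0.1379  0.1749]
[-0.221  -0.1374  0.2598]
1.7359424357426054 1.666592653589793 [0.46236954 0.06248096 0.30242596]
```

View pics/w1c.png

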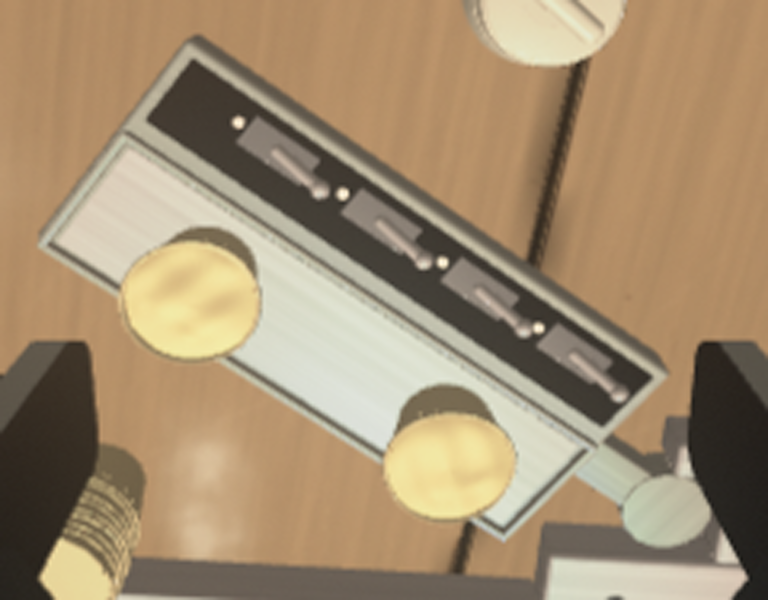

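All four levers lie towards the nose. Next I move above the cup stack.

>>> move_arm(plan="-0.222 -0.1393 0.1049 0.07 0;-0.222 -0.1393 0.1049 0.07 0;-0.222 -0.1393 0.1049 0.07 0;-0.222 -0.1393 0.1049 0.07 0;-0.222 -0.1393 0.1049 0.07 0;-0.222 -0.1393 0.1449 0.07 0;-0.222 -0.1393 0.1449 0.07 0;-0.222 -0.1393 0.1449 0.07 0")

```text
t: 7.12
tool_pos: [0.7054, -0.0392, 0.161]
tool_rot: [-0.149, 3.13, -0.009]
contact_force: [0.8, -0.4, -0.1]
opening: 0.0856
```

Run:
```python
from h import *
K,E,im,d=snap("wrist"); c=cloud(K,E,d); o=sensors.get_obs(); print(o['tool_pos'],o['t'])
m=(abs(c[...,0]-.705)<.05)&(abs(c[...,1]+.038)<.05)&(c[...,2]>.078)&(c[...,2]<.095); print(m.sum(),c[m].min(0),c[m].max(0))
hsv=cv2.cvtColor(im,cv2.COLOR_BGR2HSV)
print(proj(K,E,[[.705,-.039,.086]]))
cv2.imwrite('pics/w2.png',im)
for z in(.13,.045): print(rel(.705,-.039,z).round(4))
```

```text
[ 0.70597179 -0.03919685  0.1621625 ] 7.175
1260 [ 0.67885292 -0.07013394  0.07800417] [ 0.73597313 -0.01102845  0.08668718]
[[281.50643347 219.40384072]]
[0.0013 0.0005 0.0321]
[0.0021 0.0011 0.1171]
```

View pics/w2.png

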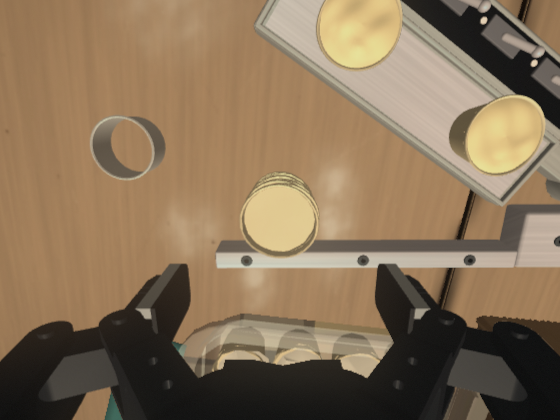

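The stack's mouth sits centred at (280,218), midway between the jaws. I descend and grip.

>>> move_arm(force=20, plan="0 0 0.05 0 0;0 0 0.09 0 0;0.0005 0 0.117 0 0;0.0005 0 0.117 0 0;0.0005 0 0.117 0 255;0.0005 0 0.117 0 255;0.0005 0 0.117 0 255;0.0005 0 0.117 0 255;0.0005 0 0.117 0 255;0.0005 0 0.117 0 255;0.0005 0 0.117 0 255")

```text
t: 8.55
tool_pos: [0.7089, -0.0402, 0.0487]
tool_rot: [-0.149, 3.122, -0.011]
contact_force: [-0.8, 0.1, 7.5]
opening: 0.0544
```

Run:
```python
from h import *
o=sensors.get_obs(); print(o['tool_pos'],o['t'],o['opening'],o['contact_force'])
z0=o['tool_pos'][2]
for w in((.706,-.04,z0+.12),(.60,-.26,z0+.12),(.60,-.26,z0+.002)): print(rel(*w).round(4))
```

```text
[ 0.70890805 -0.04019417  0.04870785] 8.55 0.05442013402097396 [-0.83772311  0.11582433  7.53529408]
[ 0.0011 -0.0005 -0.12  ]
[ 0.1275 -0.2094 -0.1203]
[ 0.1293 -0.2085 -0.0024]
```

>>> move_arm(plan="0 0 -0.02 0 255;0 0 -0.05 0 255;0 0 -0.085 0 255;0 0 -0.12 0 255;0.022 -0.035 -0.12 0 255;0.045 -0.07 -0.12 0 255;0.067 -0.11 -0.12 0 255;0.09 -0.15 -0.12 0 255;0.11 -0.185 -0.12 0 255;0.1275 -0.2094 -0.12 0 255;0.1275 -0.2094 -0.12 0 255;0.1275 -0.2094 -0.12 0 255")

```text
t: 10.05
tool_pos: [0.6003, -0.2597, 0.1693]
tool_rot: [-0.149, 3.121, -0.011]
contact_force: [-0.1, 0.1, 0.3]
opening: 0.0542
```

Run:
```python
from h import *
o=sensors.get_obs(); print(o['tool_pos'],o['tool_rot'],o['t'],o['opening'],o['contact_force'])
K,E,im,d=snap("side"); c=cloud(K,E,d)
m=(abs(c[...,0]-.6)<.045)&(abs(c[...,1]+.26)<.045)&(c[...,2]>.02); q=c[m]
b=(q[:,2]>.08)&(q[:,2]<.2); print('lowest z',np.percentile(q[:,2],[0.5,1,3,10]))
u=np.argwhere(m); print(u.min(0),u.max(0))
s=im[max(0,u.min(0)[0]-40):u.max(0)[0]+60, max(0,u.min(0)[1]-60):u.max(0)[1]+60]; cv2.imwrite('pics/s2.png',cv2.resize(s,None,fx=2.5,fy=2.5)[:600,:800])
print(rel(.6,-.26,.0495))
```

```text
[ 0.60034544 -0.25968627  0.16933041] [-0.14879686  3.1213566  -0.01117453] 10.05 0.05423558582721967 [-0.08789603  0.12764182  0.3264351 ]
lowest z [0.12508654 0.12904393 0.14287373 0.18244224]
[ 38 330] [283 400]
[0.00245059 0.00032423 0.11958161]
```

View pics/s2.png

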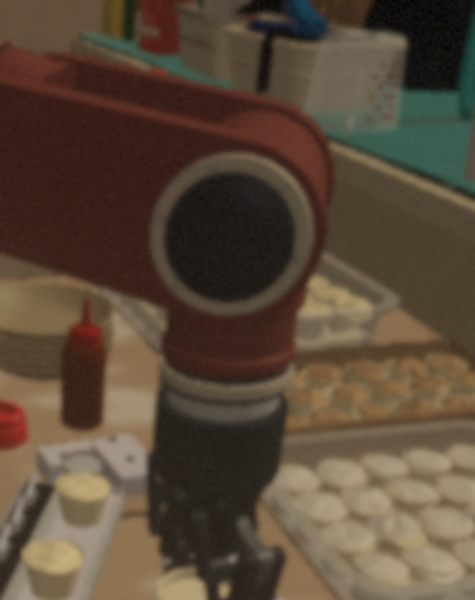

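The stack is held between the jaws (crop ~(185,585)). Now I lower it gently.

>>> move_arm(plan="0 0 0.04 0 255;0 0 0.08 0 255;0 0 0.1 0 255;0 0 0.11 0 255;0.002 0 0.114 0 255;0.002 0 0.117 0 255;0.002 0 0.119 0 255;0.002 0 0.12 0 255;0.002 0 0.12 0 255")

```text
t: 11.22
tool_pos: [0.6006, -0.2603, 0.0493]
tool_rot: [-0.15, 3.121, -0.011]
contact_force: [-0.3, -0.4, -0.7]
opening: 0.0541
```

>>> move_arm(plan="0 0 0.001 0 255;0 0 0.002 0 255;0 0 0.002 0 255;0 0 0.002 0 200;0 0 0.002 0 120;0 0 0.002 0 60;0 0 0.002 0 0;0 0 0.002 0 0;0 0 0.002 0 0;0 0 0.002 0 0")

```text
t: 12.48
tool_pos: [0.6006, -0.2604, 0.0472]
tool_rot: [-0.15, 3.121, -0.011]
contact_force: [-0.0, 0.9, -0.5]
opening: 0.0855
```

>>> move_arm(plan="0 0 -0.015 0 0;0 0 -0.04 0 0;0 0 -0.08 0 0;0 0 -0.13 0 0;0 0 -0.19 0 0;0.05 0 -0.25 0 0;0.08 0 -0.25 0 0;0.08 0 -0.25 0 255;0.08 0 -0.25 0 255;0.08 0 -0.25 0 255")

```text
t: 13.72
tool_pos: [0.517, -0.2661, 0.295]
tool_rot: [-0.151, 3.122, -0.01]
contact_force: [0.0, 0.1, 0.4]
opening: 0.0324
```

Run:
```python
from h import *
o=sensors.get_obs(); print(o['tool_pos'],o['t'],o['contact_force'])
K,E,im,d=snap("wrist"); c=cloud(K,E,d); cv2.imwrite('pics/w3.png',im)
m=(abs(c[...,0]-.6)<.05)&(abs(c[...,1]+.26)<.05)&(c[...,2]>.078)&(c[...,2]<.1); print(m.sum(),c[m].min(0),c[m].max(0))
```

```text
[ 0.51703007 -0.26606451  0.2949833 ] 13.725 [0.04834547 0.08789797 0.35380652]
504 [ 0.57078715 -0.29031725  0.07800743] [ 0.62780842 -0.23156353  0.08702751]
```

View pics/w3.png

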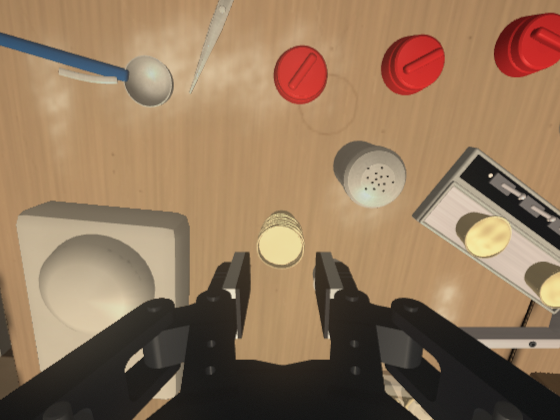

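The stack stands upright at (280,245), world (0.60,-0.26), well clear. Now I approach the push point.

Run:
```python
from h import *
p=fr(.285,-.10,TH); print(p)
for z in(.25,.08,.010): print(rel(*p,z).round(4))
```

```text
[0.44237458 0.03248111]
[0.0462 0.3047 0.0421]
[0.0487 0.3058 0.212 ]
[0.0497 0.3063 0.282 ]
```

>>> move_arm(plan="0.046 0.305 0.042 0 255;0.046 0.305 0.042 0 255;0.046 0.305 0.042 0 255;0.046 0.305 0.042 0 255;0.046 0.305 0.042 0 255;0.046 0.305 0.042 0 255;0.049 0.306 0.1 0 255;0.049 0.306 0.16 0 255;0.049 0.306 0.21 0 255;0.05 0.306 0.25 0 255;0.05 0.306 0.282 0 255;0.05 0.306 0.282 0 255")

```text
t: 15.28
tool_pos: [0.4398, 0.0317, 0.0072]
tool_rot: [-0.15, 3.13, -0.008]
contact_force: [0.8, 0.0, 0.3]
opening: 0.0003
```

Run:
```python
from h import *
o=sensors.get_obs(); print(o['tool_pos'],o['t'],o['contact_force'],o['opening'])
for a in np.linspace(-.594,.0,13):
    off=.011*np.cos(a)+.0145*abs(np.sin(a)); p=fr(.285,-.060-off,DH+a); print(round(a,3),p.round(4),rel(*p,.01).round(4))
```

```text
[0.43978679 0.03168987 0.00717661] 15.275 [0.76232308 0.03680936 0.27304417] 0.00030361643368476766
-0.594 [0.462 0.022] [-0.0212 -0.0117 -0.0026]
-0.544 [0.4731 0.0121] [-0.0313 -0.0227 -0.0025]
-0.495 [0.4847 0.0027] [-0.0419 -0.0332 -0.0023]
-0.446 [ 0.4968 -0.0062] [-0.0531 -0.0431 -0.0022]
-0.396 [ 0.5094 -0.0144] [-0.0649 -0.0525 -0.002 ]
-0.347 [ 0.5224 -0.0219] [-0.0771 -0.0613 -0.0019]
-0.297 [ 0.5358 -0.0288] [-0.0898 -0.0694 -0.0017]
-0.248 [ 0.5496 -0.035 ] [-0.1029 -0.0769 -0.0016]
-0.198 [ 0.5637 -0.0405] [-0.1164 -0.0837 -0.0015]
-0.149 [ 0.5781 -0.0453] [-0.1303 -0.0898 -0.0013]
-0.099 [ 0.5927 -0.0493] [-0.1445 -0.0952 -0.0012]
-0.049 [ 0.6076 -0.0525] [-0.159  -0.0999 -0.001 ]
0.0 [ 0.6226 -0.055 ] [-0.1737 -0.1038 -0.0009]
```

>>> move_arm(plan="-0.01 -0.006 -0.0025 0 255;-0.018 -0.01 -0.0025 0 255;-0.0212 -0.0117 -0.0025 0 255;-0.0265 -0.0172 -0.0025 0 255;-0.0313 -0.0227 -0.0025 0 255;-0.0366 -0.028 -0.0025 0 255;-0.0419 -0.0332 -0.0023 0 255;-0.0475 -0.038 -0.0023 0 255;-0.0531 -0.0431 -0.0022 0 255;-0.059 -0.0478 -0.002 0 255;-0.0649 -0.0525 -0.002 0 255;-0.071 -0.057 -0.002 0 255")

```text
t: 16.77
tool_pos: [0.5144, -0.0172, 0.0091]
tool_rot: [-0.15, 3.134, -0.004]
contact_force: [-3.3, 3.3, 1.2]
opening: 0.0001
```

Run:
```python
from h import *
o=sensors.get_obs(); print(o['tool_pos'],o['tool_rot'],o['t'],o['contact_force'],o['wrist_torque'])
K,E,im,d=snap("scene"); cv2.imwrite('pics/s3.png',cv2.resize(im[130:290,190:410],None,fx=3.5,fy=3.5,interpolation=cv2.INTER_CUBIC))
for a in np.linspace(-.347,.0,22):
    off=.011*np.cos(a)+.0145*abs(np.sin(a)); p=fr(.285,-.060-off,DH+a); print(round(a,3),rel(*p,.01).round(4))
```

```text
[ 0.51441401 -0.01722631  0.00909593] [-0.15006642  3.13407612 -0.00368307] 16.775 [-3.32977821  3.29223576  1.17317079] [0.73491856 0.44501246 0.05554269]
-0.347 [-0.0064 -0.0044 -0.0006]
-0.33 [-0.0106 -0.0072 -0.0006]
-0.314 [-0.0149 -0.01   -0.0005]
-0.297 [-0.0191 -0.0126 -0.0005]
-0.281 [-0.0235 -0.0152 -0.0005]
-0.264 [-0.0279 -0.0177 -0.0004]
-0.248 [-0.0323 -0.0201 -0.0004]
-0.231 [-0.0367 -0.0225 -0.0004]
-0.215 [-0.0413 -0.0247 -0.0003]
-0.198 [-0.0458 -0.0269 -0.0003]
-0.182 [-0.0504 -0.0291 -0.0003]
-0.165 [-0.055  -0.0311 -0.0002]
-0.149 [-0.0597 -0.0331 -0.0002]
-0.132 [-0.0644 -0.0349 -0.0002]
-0.116 [-0.0691 -0.0367 -0.0001]
-0.099 [-0.0739 -0.0385 -0.0001]
-0.083 [-0.0787 -0.0401 -0.0001]
-0.066 [-0.0836 -0.0416 -0.    ]
-0.05 [-0.0884 -0.0431 -0.    ]
-0.033 [-0.0933 -0.0445  0.    ]
-0.017 [-0.0982 -0.0458  0.    ]
0.0 [-1.032e-01 -4.700e-02  1.000e-04]
```

View pics/s3.png

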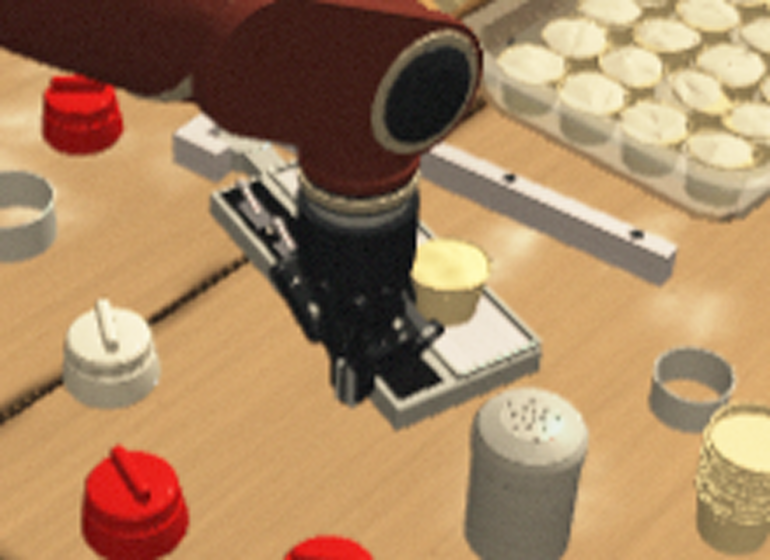

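The tray is swinging, with both cups standing. Before going on I check from the free-end corners, at crop (540,348) and (395,408), whether the nose has slid outwards.

Run:
```python
from h import *
K,E,im,d=load("scene")
b=ray(K,E,190+540/3.5,130+348/3.5,.028); f=ray(K,E,190+395/3.5,130+408/3.5,.022)
v=(b-f); th=np.arctan2(v[1],v[0])-np.pi/2; print(b,f,np.linalg.norm(v),'yaw',th,'rel',th-DH)
for P,y in((b,.06),(f,-.06)): print(np.linalg.norm(P-TO), P-TO-(fr(.32,y,th)-TO))
# tray end line distance along ex from TO
ex=np.array([np.cos(th),np.sin(th)]);print('end x',ex@(b-TO),ex@(f-TO))
# same measure method at start image for bias
K,E=cam("scene"); print(proj(K,E,[[*fr(.32,.06,-1.855),.028],[*fr(.32,-.06,-1.855),.022]]))
```

```text
[ 0.62570568 -0.09177176] [ 0.51872359 -0.05438769] 0.11332579863813087 yaw -1.9069743023257724 rel -0.4319743023257723
0.3297429914641968 [ 0.00862639 -0.00539172]
0.32515413741717814 [ 0.01492699 -0.00759341]
end x 0.3222442167260586 0.3222442167260586
[[345.26267506 227.0900349 ]
 [302.99263199 246.6777645 ]]
```

The nose is still seated: corner radii are 0.325–0.330 m against 0.3256 m nominal. I carry on, biased slightly inward.

>>> move_arm(plan="-0.0064 -0.003 -0.0006 0 255;-0.0106 -0.005 -0.0006 0 255;-0.0149 -0.0072 -0.0005 0 255;-0.0191 -0.0096 -0.0005 0 255;-0.0235 -0.012 -0.0005 0 255;-0.0279 -0.0142 -0.0004 0 255;-0.0323 -0.0165 -0.0004 0 255;-0.0367 -0.0187 -0.0004 0 255;-0.0413 -0.0208 -0.0003 0 255;-0.0458 -0.0228 -0.0003 0 255;-0.0504 -0.0248 -0.0003 0 255;-0.055 -0.0267 -0.0002 0 255")

```text
t: 18.32
tool_pos: [0.5666, -0.0398, 0.0089]
tool_rot: [0.151, -3.126, 0.005]
contact_force: [-23.2, -1.6, 17.3]
opening: -0.0001
```

Run:
```python
from h import *
o=sensors.get_obs(); print(o['tool_pos'],o['t'],o['contact_force'],o['wrist_torque'])
for a in np.linspace(-.165,.0,11):
    off=.011*np.cos(a)+.0145*abs(np.sin(a)); p=fr(.280,-.060-off,DH+a); print(round(a,3),rel(*p,.01).round(4))
```

```text
[ 0.56662596 -0.03975818  0.00893966] 18.325 [-23.22843879  -1.57929839  17.33156731] [-0.33516796  3.69326828 -0.13532872]
-0.165 [-0.007   0.0003 -0.0011]
-0.149 [-0.0116 -0.0016 -0.0012]
-0.132 [-0.0162 -0.0035 -0.0012]
-0.116 [-0.0208 -0.0053 -0.0013]
-0.099 [-0.0255 -0.007  -0.0013]
-0.082 [-0.0302 -0.0086 -0.0014]
-0.066 [-0.035  -0.0102 -0.0015]
-0.05 [-0.0398 -0.0116 -0.0015]
-0.033 [-0.0446 -0.013  -0.0016]
-0.016 [-0.0494 -0.0143 -0.0016]
0.0 [-0.0542 -0.0155 -0.0017]
```

Force has jumped to 23 N sideways and 17 N up, so something is jammed. I'm looking before pushing on, with wrist, scene and side in one composite.

Run:
```python
from h import *
I={n:snap(n) for n in("wrist","scene","side")}
a=cv2.resize(I["wrist"][2],(400,300)); b=cv2.resize(I["scene"][2][135:255,220:380],(400,300),interpolation=cv2.INTER_CUBIC); c=cv2.resize(I["side"][2][160:280,220:380],(400,300),interpolation=cv2.INTER_CUBIC); e=cv2.resize(I["wrist"][2][0:210,280:560],(400,300),interpolation=cv2.INTER_CUBIC)
cv2.imwrite('pics/c4.png',np.vstack([np.hstack([a,e]),np.hstack([b,c])]))
o=sensors.get_obs(); print(o['contact_force'],o['t'])
```

```text
[-17.18006185  -2.69540081  12.62190118] 18.475
```

View pics/c4.png

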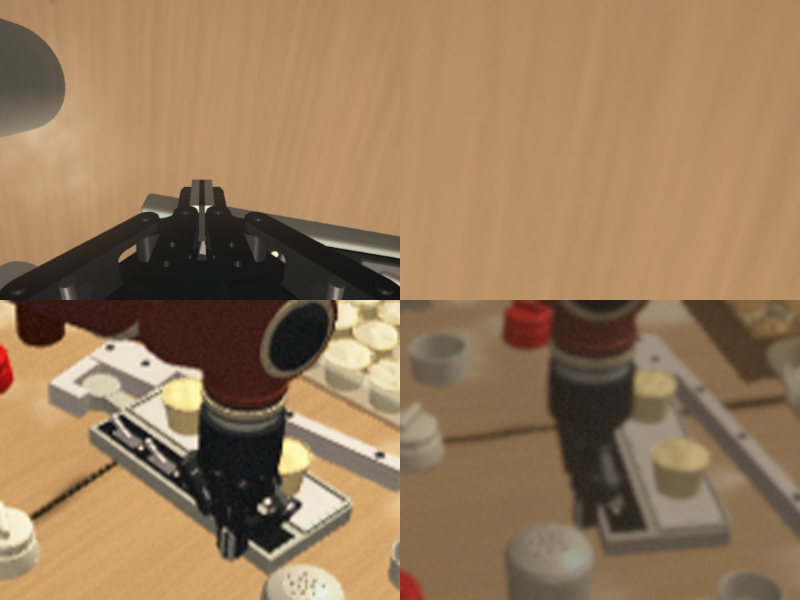

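>>> move_arm(plan="0.004 0 -0.002 0 255;0.01 0 -0.004 0 255;0.01 0 -0.004 0 255;0.01 0 -0.004 0 255")

```text
t: 18.98
tool_pos: [0.5582, -0.0412, 0.0133]
tool_rot: [0.151, -3.131, 0.007]
contact_force: [0.2, 0.8, 0.0]
opening: 0.0002
```

```bash
cat > tr.py <<'E'
from h import *
o=sensors.get_obs(); print(o['tool_pos'],o['t'],o['contact_force'])
K,E,im,d=snap("wrist"); c=cloud(K,E,d)
h=c[...,2]; g=(d>0)&(c[...,0]<.75)
# front edge of tray top: per world-y slice min x with 0.012<z<0.03, outside the gripper
pts=[]
for y in np.arange(-.1,.2,.005):
    m=g&(abs(c[...,1]-y)<.0025)&(h>.017)&(h<.032)&(c[...,0]>.42)
    if m.sum()>4: pts.append((y,np.percentile(c[...,0][m],3),m.sum(),np.median(h[m])))
print(np.round(pts,4))
E
python3 tr.py
```

```text
[ 0.55818789 -0.04121609  0.01333946] 18.975 [0.2077095  0.77373822 0.02284178]
[[-7.000e-02  5.754e-01  7.000e+00  1.780e-02]
 [-6.500e-02  5.754e-01  4.800e+01  1.860e-02]
 [-5.500e-02  5.515e-01  3.200e+01  2.770e-02]
 [-5.000e-02  5.510e-01  1.360e+02  2.650e-02]
 [-4.500e-02  5.465e-01  1.500e+02  2.460e-02]
 [-4.000e-02  5.460e-01  2.160e+02  2.370e-02]
 [-3.500e-02  5.459e-01  3.470e+02  2.570e-02]
 [-3.000e-02  5.491e-01  1.320e+02  2.660e-02]
 [-2.500e-02  5.492e-01  9.000e+00  2.740e-02]
 [ 1.000e-02  5.884e-01  5.900e+01  2.370e-02]
 [ 1.500e-02  5.903e-01  8.800e+01  2.360e-02]
 [ 2.000e-02  5.931e-01  9.600e+01  2.560e-02]
 [ 4.500e-02  5.851e-01  1.100e+01  1.770e-02]
 [ 5.000e-02  5.855e-01  4.000e+01  1.910e-02]
 [ 5.500e-02  5.859e-01  7.800e+01  2.010e-02]
 [ 6.000e-02  5.865e-01  1.070e+02  2.100e-02]
 [ 6.500e-02  5.869e-01  1.390e+02  2.130e-02]
 [ 7.000e-02  5.876e-01  1.640e+02  2.160e-02]
 [ 7.500e-02  5.881e-01  2.040e+02  2.200e-02]
 [ 8.000e-02  5.884e-01  2.390e+02  2.210e-02]
 [ 8.500e-02  5.887e-01  2.650e+02  2.240e-02]
 [ 9.000e-02  5.893e-01  3.090e+02  2.300e-02]
 [ 9.500e-02  5.897e-01  3.120e+02  2.320e-02]
 [ 1.000e-01  5.902e-01  3.530e+02  2.320e-02]
 [ 1.050e-01  5.906e-01  2.970e+02  2.330e-02]
 [ 1.100e-01  5.911e-01  3.500e+01  2.370e-02]]
```

The tray itself tracks well: about 0.19 rad from home, edge straight, height 22 mm. I re-contact a bit higher and without the inward bias, in short steps, watching the force.

>>> move_arm(plan="-0.004 0 -0.0005 0 255;-0.008 0 -0.0005 0 255;-0.011 -0.001 -0.0005 0 255;-0.014 -0.002 -0.0005 0 255;-0.017 -0.003 -0.0005 0 255;-0.02 -0.004 -0.0005 0 255")

```text
t: 19.77
tool_pos: [0.573, -0.0429, 0.0131]
tool_rot: [0.151, -3.114, 0.005]
contact_force: [-21.2, 0.0, 17.6]
opening: -0.0
```

```bash
python3 tr.py | sed -n '1p;/[^-][4-9]\.[05]00e-0[23].*/p' | tail -n 14
```

```text
[ 0.57300579 -0.04288669  0.0131228 ] 19.775 [-21.1594648    0.03001039  17.55570911]
 [ 4.000e-02  5.887e-01  1.990e+02  2.170e-02]
 [ 4.500e-02  5.893e-01  2.300e+02  2.210e-02]
 [ 5.000e-02  5.895e-01  2.540e+02  2.230e-02]
 [ 5.500e-02  5.899e-01  2.930e+02  2.250e-02]
 [ 6.000e-02  5.903e-01  3.130e+02  2.280e-02]
 [ 6.500e-02  5.904e-01  3.680e+02  2.310e-02]
 [ 7.000e-02  5.911e-01  4.390e+02  2.340e-02]
 [ 7.500e-02  5.913e-01  4.140e+02  2.390e-02]
 [ 8.000e-02  5.917e-01  4.670e+02  2.410e-02]
 [ 8.500e-02  5.921e-01  5.270e+02  2.540e-02]
 [ 9.000e-02  5.924e-01  5.810e+02  2.560e-02]
 [ 9.500e-02  5.927e-01  4.730e+02  2.440e-02]
```

There is steady 21 N resistance while the tray still moves with the finger. Perhaps the slab's near-back corner is catching on the shoe's back block. I check numerically with a small height map in the dock frame.

Run:
```python
from h import *
o=sensors.get_obs()
ex=np.array([np.cos(DH),np.sin(DH)]);ey=np.array([-ex[1],ex[0]])
for n in("scene","side"):
    K,E,im,d=snap(n); c=cloud(K,E,d); q=c[(d>0)]; 
    x=(q[:,:2]-TO)@ex*1e3; y=(q[:,:2]-TO)@ey*1e3; z=q[:,2]*1e3
    print(n,'cols x -48..100 step 6'); print('      ',' '.join('%3d'%v for v in range(-48,101,6)))
    for yy in range(-48,90,6):
        row=[]
        for xx in range(-48,101,6):
            m=(abs(x-xx)<3)&(abs(y-yy)<3); row.append('%3d'%np.median(z[m]) if m.sum()>1 else '  .')
        print('%4d  '%yy,' '.join(row))
print(o['contact_force'])
```

```text
scene cols x -48..100 step 6
       -48 -42 -36 -30 -24 -18 -12  -6   0   6  12  18  24  30  36  42  48  54  60  66  72  78  84  90  96
 -48     0   2   3   0   5   0  11   0   0   0   0   .   0   .   .   .  21  22   .  24   .   .   .  25  25
 -42     0   8  13  15  13  19  14  18  15  15   0   0   0   .   .   .  22   .   .   .  24  22  23  23  23
 -36     .   .  30  30  31  29  28  30  28  14   0  -1   0   .   .   .   .   .  23  24  23  24  24  21  24
 -30     .   .  31  29  31  30  28  29  29  15   0   0   0   .   .   .   .  23  23  22  22  22  22  24  23
 -24     .   .  31  29  30  30   .   .   .  10   3   8   0   .   .   .   .   .  23  25  24  27  24  27  28
 -18     .   .  30  30  27   .  22  25  21  19  15  12  10  14  16  17  21  26  23  24   .   .   .   .  23
 -12     .   .  31  31  23  20  23  23  21  21  22  19  22  22  21  20  21  27  25  24   .  24  23  22   .
  -6     .   .  30   .  30  22  24  22  23  23  23  22   .  20  22  21  22   .  23  21  23  21  23  23  58
   0     .   .  29  28  28  23  21  23   .  21  21   .   .  21  22  22   .   .  26  22  23   .  23  25  62
 
[... 3433 characters left out ...]
.   .   .   .   .
  54     .   .   .   .   .   .   .   .   .   .  28   .   .  30  27   .  28  30   .   .   .   .   .   .   .
  60     .   .   .   .   .  29  29  30  28  28  28   .  29  28  29  30   .  28  27  13  12  11  15  13   9
  66     .   .   .  29  28   .   .  27   .  28   .  28   .  28   .  28  30   .  29  28  28  28  27  29  14
  72     .   .  28   .  29   .  28   .  30  28   .  28  28  29   .  29  29  29  29  28  29  29  29  29   .
  78     .   .   .   .   .  28   .   .   .   .   .   .  27   .  27   .   .   .   .   .  27   .   .   .  28
  84     .   .   .   .   .   .   .   .   .   .   .   .   .   .   .   .   .   .   .   .   .   .   .   .   .
[-17.9971398   -1.17898834  13.73520793]
```

Likely cause: the near edge of the slab meets the shoe block's corner (x≈55), so the tray needs a few mm of outward slide, and the finger's sticking friction is adding downforce. I release, then push again with slight outward and upward motion.

>>> move_arm(plan="0.008 0 0 0 255;0.008 0 0 0 255;0.002 0 0 0 255;-0.002 -0.001 0 0 255;-0.004 -0.003 -0.001 0 255;-0.006 -0.005 -0.002 0 255;-0.008 -0.007 -0.003 0 255;-0.01 -0.008 -0.004 0 255")

```text
t: 20.92
tool_pos: [0.5839, -0.0502, 0.0162]
tool_rot: [0.151, -3.114, 0.005]
contact_force: [-3.1, 1.1, -2.3]
opening: 0.0002
```

```bash
cat > tr2.py <<'E'
from h import *
o=sensors.get_obs(); print(o['tool_pos'],o['tool_rot'],o['t'],o['contact_force'],o['wrist_torque'])
K,E,im,d=snap("wrist"); c=cloud(K,E,d); h=c[...,2]; g=(d>0)&(c[...,0]>.42)&(c[...,0]<.75)
P=[]
for y in np.arange(.03,.12,.005):
    m=g&(abs(c[...,1]-y)<.0025)&(h>.016)&(h<.03)
    if m.sum()>50: P.append((y,np.percentile(c[...,0][m],3)))
P=np.array(P); k=np.polyfit(P[:,0],P[:,1],1); th=-np.pi/2-np.arctan(k[0]); e=np.array([np.cos(th),np.sin(th)]); n=np.array([-e[1],e[0]])
print('edge fit',len(P),'rel angle',th-DH,'nose y off',((P[:,::-1].mean(0)-TO)@n+.06).round(4))
m=g&(h>.014)&(h<.032)&(c[...,1]<-.05); t=(c[m][:,:2]-TO); t=np.c_[t@e,t@n]; t=t[(t[:,1]>-.06)&(t[:,1]<.0)]
if len(t): print('free-end x in tray frame (nom .320):',np.percentile(t[:,0],98),len(t))
E
python3 tr2.py
```

```text
[ 0.58390666 -0.05019077  0.01622488] [ 0.15118097 -3.11443872  0.0051051 ] 20.925 [-3.1214803   1.09969379 -2.30026473] [ 0.11171974  0.5510196  -0.01991913]
edge fit 15 rel angle -0.26658668758185344 nose y off 0.0235
free-end x in tray frame (nom .320): 0.3266692074038511 1024
```

Only 3 N now, so it was friction downforce. I continue in short strokes: back off, lower, then push with a slight rise.

>>> move_arm(plan="0.005 0 0.004 0 255;0.005 0 0.006 0 255;0.0 0 0.006 0 255;-0.003 0 0.006 0 255;-0.006 -0.001 0.0055 0 255;-0.009 -0.002 0.005 0 255;-0.012 -0.0025 0.0045 0 255;-0.015 -0.003 0.004 0 255;-0.018 -0.0035 0.0035 0 255")

```text
t: 22.1
tool_pos: [0.5987, -0.0546, 0.0111]
tool_rot: [0.151, -3.105, 0.012]
contact_force: [-10.6, -10.0, 1.2]
opening: 0.0001
```

```bash
sed -i 's/^P=np.array(P); k=.*; th=/P=np.array(P); k=np.polyfit(P[:,0],P[:,1],1)\nfor _ in range(4):\n    r=abs(P[:,1]-np.polyval(k,P[:,0])); P=P[r<=max(.0015,np.median(r)*1.5)]; k=np.polyfit(P[:,0],P[:,1],1)\nth=/' tr2.py; python3 tr2.py
```

```text
[ 0.59874869 -0.05458228  0.01114124] [ 0.15139164 -3.10480804  0.0118489 ] 22.1 [-10.5597471   -9.95153907   1.23574297] [-1.66598691  1.77821748 -0.12221796]
edge fit 9 rel angle -0.0761978375935306 nose y off -0.0028
free-end x in tray frame (nom .320): 0.4235705590172597 2096
```

>>> move_arm(plan="0.005 0 0 0 255;0.006 0 0 0 255;0.002 -0.001 0 0 255;-0.001 -0.003 0 0 255;-0.004 -0.005 -0.0005 0 255;-0.007 -0.006 -0.001 0 255;-0.01 -0.0065 -0.0015 0 255;-0.013 -0.007 -0.002 0 255")

```text
t: 23.15
tool_pos: [0.6126, -0.06, 0.0121]
tool_rot: [0.151, -3.105, 0.011]
contact_force: [-3.4, -0.4, -2.6]
opening: -0.0001
```

```bash
python3 tr2.py
cat > nose.py <<'E'
from h import *
ex=np.array([np.cos(DH),np.sin(DH)]);ey=np.array([-ex[1],ex[0]])
for n in("scene","side"):
    K,E,im,d=snap(n); q=cloud(K,E,d)[d>0]; x=(q[:,:2]-TO)@ex*1e3; y=(q[:,:2]-TO)@ey*1e3; z=q[:,2]*1e3
    s='';t=''
    for yy in range(-50,61,10):
        m=(abs(y-yy)<4)&(x>270)&(x<345)&(z>13)&(z<31); s+=' %d:%s'%(yy,('%.0f'%np.percentile(x[m],97)) if m.sum()>5 else '.')
    for xx in range(80,330,20):
        m=(abs(x-xx)<6)&(y>10)&(y<66)&(z>17)&(z<29); t+=' %d:%s'%(xx,('%.0f'%np.percentile(y[m],97)) if m.sum()>5 else '.')
    print(n,'end x by y',s,'| back y by x',t)
    for xx in range(100,330,40): 
        m=(abs(x-xx)<10)&(y>50)&(y<70)&(z>28.5)&(z<33); print(xx,'rail y lo', np.percentile(y[m],3).round(1) if m.sum()>5 else '.',end=' ')
    m=(abs(y)<12)&(x<-5)&(x>-24)&(z>15)&(z<26.5); print('nose x min',np.percentile(x[m],5) if m.sum()>5 else '.')
E
python3 nose.py
```

```text
[ 0.61255964 -0.06001179  0.01205417] [ 0.15118934 -3.10455611  0.01071905] 23.15 [-3.39646362 -0.41677389 -2.60687211] [-0.02104589  0.56909247 -0.00319214]
edge fit 8 rel angle -0.029886542767083357 nose y off -0.0028
free-end x in tray frame (nom .320): 0.43704239826237784 3239
scene end x by y  -50:328 -40:327 -30:328 -20:327 -10:329 0:329 10:329 20:329 30:329 40:329 50:327 60:340 | back y by x  80:36 100:21 120:. 140:65 160:64 180:38 200:. 220:. 240:. 260:. 280:65 300:65 320:65
100 rail y lo . 140 rail y lo 50.4 180 rail y lo . 220 rail y lo . 260 rail y lo . 300 rail y lo 62.4 nose x min -22.19105324366201
side end x by y  -50:327 -40:327 -30:327 -20:327 -10:328 0:328 10:328 20:328 30:329 40:329 50:326 60:342 | back y by x  80:. 100:. 120:65 140:64 160:63 180:65 200:. 220:. 240:65 260:65 280:63 300:64 320:64
100 rail y lo . 140 rail y lo 62.0 180 rail y lo 60.7 220 rail y lo . 260 rail y lo 60.4 300 rail y lo 63.2 nose x min -23.181435118499184
```

The free end is at x≈328 and the rail end at 341, so the nose sits about 6 mm out (limit 10) with about 0.03 rad to go. The last stroke goes in without outward motion.

>>> move_arm(plan="0.004 0 0.001 0 255;0.004 0.002 0.001 0 255;0.0 0.002 0.001 0 255;-0.002 0.002 0.001 0 255;-0.004 0.002 0.001 0 255;-0.006 0.002 0 0 255;-0.008 0.002 0 0 255;-0.01 0.002 0 0 255")

```text
t: 24.3
tool_pos: [0.6194, -0.0594, 0.0123]
tool_rot: [0.151, -3.095, 0.016]
contact_force: [-15.0, -9.1, 10.3]
opening: 0.0003
```

```bash
python3 tr2.py; python3 nose.py
```

```text
[ 0.61935158 -0.05938738  0.01227428] [ 0.15134684 -3.09545332  0.01636229] 24.3 [-15.04413373  -9.06393959  10.30003239] [-1.42130309  2.55158182 -0.14457586]
edge fit 8 rel angle -0.007099440926914724 nose y off -0.0028
free-end x in tray frame (nom .320): 0.4354089656662849 3758
scene end x by y  -50:328 -40:330 -30:330 -20:329 -10:328 0:328 10:329 20:329 30:329 40:329 50:329 60:343 | back y by x  80:40 100:16 120:. 140:64 160:64 180:48 200:. 220:. 240:. 260:. 280:65 300:65 320:65
100 rail y lo . 140 rail y lo 56.1 180 rail y lo . 220 rail y lo . 260 rail y lo . 300 rail y lo 51.5 nose x min -22.929722968291177
side end x by y  -50:328 -40:329 -30:328 -20:328 -10:328 0:327 10:329 20:328 30:328 40:328 50:327 60:343 | back y by x  80:. 100:. 120:. 140:64 160:65 180:66 200:19 220:. 240:. 260:65 280:64 300:65 320:64
100 rail y lo . 140 rail y lo 62.4 180 rail y lo 63.9 220 rail y lo . 260 rail y lo 56.0 300 rail y lo 63.1 nose x min -23.691885188651444
```

>>> move_arm(plan="0.005 0 0 0 255;0.005 0 0 0 255;0.0 0 0 0 255;-0.002 0 0 0 255;-0.004 0 -0.001 0 255;-0.006 0 -0.002 0 255;-0.008 0 -0.003 0 255;-0.01 0 -0.003 0 255")

```text
t: 25.45
tool_pos: [0.6256, -0.0595, 0.0129]
tool_rot: [0.152, -3.084, 0.019]
contact_force: [-15.2, -5.4, 5.8]
opening: -0.0004
```

```bash
python3 tr2.py
```

```text
[ 0.6255961  -0.0594915   0.01292384] [ 0.15173363 -3.08435428  0.01859158] 25.45 [-15.17562594  -5.36187311   5.8379555 ] [-0.92699326  2.56574812  0.00998314]
edge fit 8 rel angle 0.01662261812442556 nose y off -0.0033
free-end x in tray frame (nom .320): 0.4348255200787683 3137
```

>>> move_arm(plan="0.005 0 0 0 255;0.005 0 0 0 255;0.0 0 0 0 255;-0.002 0 0 0 255;-0.004 0 -0.001 0 255;-0.006 0 -0.002 0 255;-0.008 0 -0.003 0 255;-0.01 0 -0.003 0 255")

```text
t: 26.5
tool_pos: [0.6257, -0.0592, 0.0133]
tool_rot: [0.152, -3.056, 0.018]
contact_force: [-33.8, -5.9, 20.3]
opening: 0.0
```

```bash
python3 tr2.py
python3 - <<'E'
from h import *
# gap between tray back edge and rail front in side/scene images: sample depth z across y at several x
ex=np.array([np.cos(DH),np.sin(DH)]);ey=np.array([-ex[1],ex[0]])
for n in("scene","side"):
    K,E,im,d=snap(n); c=cloud(K,E,d)
    for xx in(75,100,130,160,280,300,315,335):
        r=[]
        for yy in range(50,72,2):
            p=proj(K,E,[[*(TO+ex*xx/1e3+ey*yy/1e3),.029]])[0].round().astype(int); r.append('%d/%d'%(c[p[1],p[0],2]*1e3,im[p[1],p[0]].mean()))
        print(n,xx,' '.join(r))
E
```

```text
[ 0.62572537 -0.0592452   0.01332265] [ 0.15227314 -3.05605144  0.01819894] 26.5 [-33.8148008   -5.89566323  20.28545832] [-0.83051485  5.75328394 -0.03179644]
edge fit 8 rel angle 0.012496898831299674 nose y off -0.0025
free-end x in tray frame (nom .320): 0.43347956852987085 3277
scene 75 61/197 61/197 63/190 65/199 65/199 64/211 64/211 65/218 63/206 63/206 62/214
scene 100 63/221 63/221 63/215 66/215 62/211 62/211 64/213 64/218 64/218 62/224 62/224
scene 130 58/123 58/123 57/116 61/136 61/136 56/99 64/184 56/132 56/132 29/190 29/190
scene 160 22/153 22/153 27/117 31/160 24/140 24/140 27/127 27/112 27/112 29/208 29/208
scene 280 122/65 124/24 124/24 25/93 25/152 25/152 26/156 30/140 31/154 27/214 27/214
scene 300 21/226 22/213 23/149 23/149 29/157 29/157 26/141 29/136 29/136 28/220 28/220
scene 315 21/215 22/196 25/123 25/123 27/99 28/156 27/148 27/148 29/145 31/189 31/160
scene 335 15/120 18/114 18/114 25/113 22/112 26/115 27/114 27/114 30/152 30/195 31/226
side 75 188/40 186/42 187/47 187/47 187/48 186/50 186/50 187/62 188/66 188/66 188/63
side 100 180/33 178/35 178/35 179/34 178/32 178/32 178/31 178/31 178/31 180/34 179/31
side 130 164/35 164/35 164/34 164/33 165/37 164/35 164/37 164/37 162/37 161/42 161/42
side 160 148/48 148/48 144/62 22/82 22/82 25/95 29/109 29/109 28/133 28/138 28/138
side 280 20/123 20/123 24/109 24/106 24/106 23/107 30/114 29/123 29/123 29/136 28/145
side 300 21/133 22/120 24/108 26/101 25/101 25/101 26/103 28/113 28/138 28/138 28/142
side 315 22/128 22/113 22/113 24/102 27/103 28/111 28/111 28/114 29/113 30/113 30/113
side 335 20/105 20/101 19/97 19/97 22/87 24/84 30/106 27/124 27/124 30/135 28/140
```

The finger has stalled at 34 N with no further motion, so the tray is against the rail. I release and retreat to look.

>>> move_arm(plan="0.01 0 -0.002 0 255;0.03 0 -0.004 0 255;0.05 0 -0.02 0 255;0.06 0 -0.07 0 255;0.07 0 -0.13 0 255;0.08 0 -0.19 0 255;0.09 0 -0.25 0 255;0.1 0.05 -0.31 0 255;0.1 0.1 -0.37 0 255;0.1 0.12 -0.4 0 255;0.1 0.12 -0.4 0 255;0.1 0.12 -0.4 0 255")

```text
t: 28.15
tool_pos: [0.5471, 0.0568, 0.4195]
tool_rot: [0.153, -3.058, 0.018]
contact_force: [0.7, 0.3, -0.1]
opening: 0.0
```

```bash
cat > fin.py <<'E'
from h import *
o=sensors.get_obs(); print(o['tool_pos'],o['t'],o['contact_force'])
ex=np.array([np.cos(DH),np.sin(DH)]);ey=np.array([-ex[1],ex[0]])
for n in("scene","side","wrist"):
    K,E,im,d=snap(n); cv2.imwrite(f'pics/f_{n}.png',im); q=cloud(K,E,d)[d>0]; x=(q[:,:2]-TO)@ex*1e3; y=(q[:,:2]-TO)@ey*1e3; z=q[:,2]*1e3
    f=[]
    for xx in range(70,320,10):
        m=(abs(x-xx)<5)&(y<-30)&(y>-80)&(z>16)&(z<26); f.append((xx,np.percentile(y[m],3)) if m.sum()>8 else (xx,np.nan))
    f=np.array(f); f=f[~np.isnan(f[:,1])]; k=np.polyfit(f[:,0],f[:,1],1) if len(f)>3 else [0,0]
    b=[]
    for xx in range(150,336,10):
        m=(abs(x-xx)<5)&(y>70)&(y<95)&(z>27)&(z<33); b.append((xx,np.percentile(y[m],97)) if m.sum()>8 else (xx,np.nan))
    b=np.array(b); b=b[~np.isnan(b[:,1])]; kb=np.polyfit(b[:,0],b[:,1],1) if len(b)>3 else [0,0]
    e=[np.percentile(x[m],95) for yy in range(-45,50,10) for m in[(abs(y-yy)<5)&(x>290)&(x<345)&(z>16)&(z<31)] if m.sum()>5]
    r=(abs(y-72)<6)&(x>300)&(x<360)&(z>26)&(z<34)
    print(n,'front slope/at185',np.round([k[0],np.polyval(k,185)],4),'rail-back slope/at185 (nom y 80)',np.round([kb[0],np.polyval(kb,185)],4),len(f),len(b),'end',np.median(e) if e else 0,'rail end',np.percentile(x[r],95) if r.sum()>5 else 0)
    for nm,lo,hi in(("cups",50,75),):
        m=(z>lo)&(z<hi)&(x>30)&(x<330)&(y>-10)&(y<70)
        for c0,c1 in((30,180),(180,330)):
            mm=m&(x>c0)&(x<c1)
            if mm.sum()>20: print('  cup x',np.percentile(x[mm],[2,98]).round(),'y',np.percentile(y[mm],[2,98]).round(),'z',np.percentile(z[mm],98).round())
E
python3 fin.py
```

```text
[0.54714231 0.05684131 0.41945201] 28.15 [ 0.67608474  0.25733212 -0.12273753]
scene front slope/at185 [ 2.13000e-02 -5.99075e+01] rail-back slope/at185 (nom y 80) [1.08000e-02 7.93956e+01] 25 6 end 328.8290421640754 rail end 342.1123749873943
  cup x [101. 152.] y [-3. 51.] z 66.0
  cup x [234. 285.] y [-0. 54.] z 68.0
side front slope/at185 [ 1.95000e-02 -6.01056e+01] rail-back slope/at185 (nom y 80) [3.80000e-03 7.82807e+01] 25 7 end 329.05861816758545 rail end 342.56537307657646
  cup x [100. 153.] y [-4. 49.] z 65.0
  cup x [235. 286.] y [-1. 53.] z 66.0
wrist front slope/at185 [ 2.11000e-02 -6.00812e+01] rail-back slope/at185 (nom y 80) [-1.76000e-02  7.93248e+01] 25 10 end 322.2593756601332 rail end 337.17360440207784
  cup x [ 96. 124.] y [-6. 43.] z 66.0
  cup x [231. 282.] y [-1. 53.] z 67.0
```

Run:
```python
from h import *
ex=np.array([np.cos(DH),np.sin(DH)]);ey=np.array([-ex[1],ex[0]])
for n in("scene","side","wrist"):
    K,E,im,d=load(n); c=cloud(K,E,d); g=cv2.cvtColor(im,cv2.COLOR_BGR2GRAY).astype(np.float32)
    # sample grey and depth profile across y at plane z=.03
    Y=np.arange(40,100,.5); out=[]
    for xx in(90,130,170,210,250,280,300,315):
        P=[[*(TO+ex*xx/1e3+ey*y/1e3),.03] for y in Y]; p=proj(K,E,P).astype(np.float32)
        z=cv2.remap((c[...,2]*1e3).astype(np.float32),p[:,:1],p[:,1:],cv2.INTER_LINEAR)[:,0]
        v=cv2.remap(g,p[:,:1],p[:,1:],cv2.INTER_LINEAR)[:,0]
        on=(z>27)&(z<33); s=np.gradient(cv2.GaussianBlur(v[:,None],(1,5),0)[:,0]); 
        a=(Y>52)&(Y<72); b=(Y>72)&(Y<92)
        out.append((xx,Y[a][s[a].argmax()],Y[b][abs(s[b]).argmax()],Y[a][s[a].argmin()]))
    print(n,'x, rail-top front edge(dark->bright), rail back edge, bright->dark'); print(np.array(out))
```

```text
scene x, rail-top front edge(dark->bright), rail back edge, bright->dark
[[ 90.   71.5  89.5  60.5]
 [130.   66.   82.   54.5]
 [170.   65.5  82.5  52.5]
 [210.   63.5  82.5  52.5]
 [250.   69.5  91.5  57. ]
 [280.   65.   84.   52.5]
 [300.   67.   83.   52.5]
 [315.   58.   80.5  52.5]]
side x, rail-top front edge(dark->bright), rail back edge, bright->dark
[[ 90.   62.   74.5  71.5]
 [130.   62.5  81.5  52.5]
 [170.   62.5  80.   52.5]
 [210.   56.   79.5  71.5]
 [250.   63.5  77.5  55.5]
 [280.   63.   79.5  52.5]
 [300.   64.   80.   52.5]
 [315.   62.5  75.5  52.5]]
wrist x, rail-top front edge(dark->bright), rail back edge, bright->dark
[[ 90.   62.5  80.   57.5]
 [130.   58.5  74.5  55. ]
 [170.   59.   76.5  53. ]
 [210.   57.   75.   61. ]
 [250.   69.5  89.   65.5]
 [280.   67.5  81.5  63.5]
 [300.   64.   77.5  54.5]
 [315.   64.   78.5  70. ]]
```

Run:
```python
from h import *
for n in("scene","side","wrist"):
    K,E,im,d=load(n); q=cloud(K,E,d)[d>0]
    x,y=((q[:,:2]-TO)@np.array([[np.cos(DH),-np.sin(DH)],[np.sin(DH),np.cos(DH)]])).T*1e3; z=q[:,2]*1e3
    print(n,'lever strip max z',[(xx,int(np.percentile(z[m],99))) for xx in range(70,310,15) for m in[(abs(x-xx)<8)&(abs(y+42)<9)&(z<90)] if m.sum()>5])
    for k,(a,b) in dict(sleeve=(.6,-.26),ring1=(.6735,-.1766),timer=(.42,.119),shaker=(.5,-.16)).items():
        m=(np.hypot(q[:,0]-a,q[:,1]-b)<.055)&(q[:,2]>.022)&(q[:,2]<.13)
        if m.sum()>20: print('  ',k,q[m].min(0).round(3),q[m].max(0).round(3))
o=sensors.get_obs(); print(o['contact_force'],o['dq'].round(3) if hasattr(o['dq'],'round') else o['dq'])
```

```text
scene lever strip max z [(70, 35), (85, 44), (100, 36), (115, 29), (130, 41), (145, 41), (160, 34), (175, 29), (190, 43), (205, 39), (220, 33), (235, 28), (250, 43), (265, 36), (280, 29), (295, 28)]
   sleeve [ 0.57  -0.293  0.022] [ 0.632 -0.234  0.088]
   ring1 [ 0.646 -0.21   0.022] [ 0.701 -0.156  0.034]
   timer [0.388 0.088 0.022] [0.448 0.148 0.061]
   shaker [ 0.468 -0.202  0.022] [ 0.535 -0.133  0.108]
side lever strip max z [(70, 24), (85, 42), (100, 34), (115, 27), (130, 40), (145, 40), (160, 32), (175, 25), (190, 41), (205, 36), (220, 28), (235, 27), (250, 40), (265, 36), (280, 28), (295, 24)]
   sleeve [ 0.57  -0.293  0.022] [ 0.628 -0.234  0.086]
   ring1 [ 0.647 -0.208  0.022] [ 0.7   -0.154  0.032]
   timer [0.389 0.087 0.022] [0.45  0.145 0.057]
   shaker [ 0.469 -0.203  0.022] [ 0.537 -0.137  0.106]
wrist lever strip max z [(70, 40), (85, 43), (100, 34), (115, 27), (130, 43), (145, 40), (160, 31), (175, 28), (190, 42), (205, 36), (220, 29), (235, 42), (250, 42), (265, 33), (280, 27), (295, 26)]
   sleeve [ 0.57  -0.29   0.022] [ 0.628 -0.23   0.086]
   ring1 [ 0.646 -0.205  0.022] [ 0.699 -0.151  0.032]
   timer [0.389 0.092 0.022] [0.45  0.152 0.059]
   shaker [ 0.468 -0.199  0.022] [ 0.537 -0.13   0.107]
[-0.10073347 -0.08852736 -0.60829737] [-0.002 -0.001  0.002  0.001  0.003 -0.   ]
```

All four levers top out at about 42 mm (off), everything is standing, and the arm is clear. I'm handing in.

```bash
python3 -c "
from station import ticket; print(ticket.finish_job())"
```

```text
the job is handed in; nothing more can be done
None
```

I dragged all four levers to off, then moved the cup stack, which was the thing in the way, to about (0.60, -0.26), upright. I pushed the tray near its free end until it stalled against the rail at about 34 N, backed the arm off clear and handed in at about 28 s.

**Last checks that passed:**
- **Levers:** their tops are at about 40–44 mm, which matches off.
- **Cups and other things:** both filled cups stand on the deck. The cup stack, ring cutter, timer and flour shaker are upright, and all but the moved stack are where they started. I did not re-measure the big ring cutter or the squeeze bottle.
- **Free end:** the tray's back edge is within about 1–2 mm of the rail.

**Less certain:**
- **Nose end:** the gap to the rail is about 5 mm (limit 9), so the tray is not perfectly flush there.
- **Nose position:** it sits about 5–6 mm out along the shoe (limit 10).
- **Rail angle:** the three cameras disagreed on it by up to about 0.02 rad, so both gaps are good to about 2 mm only.

Midway through the push the resistance rose to about 20 N sideways and 17 N upwards. The finger was sticking to the tray edge and pressing it down, so I finished in short strokes, releasing between them.

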